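Pop open the touch-latch trinket case

ROBOT

A 7-joint arm with a two-finger parallel gripper is mounted at the origin on the work surface. World frame = base frame: x ahead of the robot, y to its left, z up, the work surface at z = 0. Lengths are in mm, angles in rad, forces in N, time in s.
With the tool pointing down it reaches from about 425 to 975 mm from the base axis. Payload 16.7 kg.
Tool frame: the origin (TCP) lies at the very end of the fingers, on their centre line; the grasp point (between the pads) lies 19 mm behind it; y points along the fingers, x is the direction in which the jaws open and shut, and the axes are right-handed (so a half turn about y gives the same grasp; the last joint's range is limited). The gripper opens to 85 mm and grips with 20 to 120 N. Pads are 22 mm wide; open, the fingers measure 114 mm over their backs; the gripper's body (76 mm by 85 mm) begins 54 mm behind the grasp point. The pads swing forward as they close: fully open they stand 13 mm farther back than shut.
Start: joints at [-0.149, 0.426, 0.074, 1.606, -0.034, 1.111, -0.067], TCP at [674.964, -0.019, 231.302] pointing down, gripper open.
Joint ranges: [-2.85, 2.85], [-0.5, 2.14], [-1.23, 1.37], [0.21, 2.46], [-1.02, 4.16], [0.16, 2.05], [-2.73, 2.73]. Speed limits (rad/s): [1.89, 1.89, 2.39, 2.39, 3.01, 3.01, 3.01].

INTERFACE

Orientations are given as a unit quaternion [w, x, y, z].
In Python, from station import r gives the robot as it stands. The module is installed in compiled form; this text tells all that it offers.
- The arm moves only by the tool servo_tool, never from a script. Its argument "series" is a list of rows, each a list of 5 numbers: the shift along the tool's x, y, z in cm, then the turn about the tool's y in rad, then the finger opening in cm, from 0 to 8.54. In form: [[dx, dy, dz, twist, gripper], ...]. A call has 1 to 8 rows; each row is the pose to reach, as a shift and turn from the pose commanded when the call began, along the tool's axes at that moment; what a row does not reach only later rows make up. A row lasts 1/8 s, in which the tool goes at most 62.5 mm and 10.7 degrees, less where a joint would pass 70% of its speed; a pose out of reach is approached as far as the arm can. A call with a gripper value outside its range is refused whole. The fingers move at their own pace and stop on an object; "newtons" is the grip in N (left out, the last holds). Time passes only in rows, so rows that repeat a pose let the fingers close. It gives the time, the measured TCP pose, the force and the opening at its end, in the units of the state.
- r.read_state(): the state, without advancing time (a new reading comes with each control period).
- r.read_camera(name): name is "scene" or "side" or "wrist"; returns a dict with "color" (400x640x3 uint8, red, green, blue), "fx", "fy", "cx", "cy" (pixels), "view" (4x4, takes a point from world to camera coordinates); the wrist camera has in their place "hand_eye" (4x4, takes a point from camera to tool coordinates, whose origin is the TCP and whose axes are the tool frame's). Camera axes: x right, y down, z forward; pixel columns grow to the right and rows downward; lengths in mm; the calibration is good to about 2 mm. A picture is of the moment at which its call begins: read the wrist's pose just before it. There is no depth.
- r.job_done(): hands the job in, once; it reports no verdict.
Trained networks look in a picture, given as the dict that the camera call returned (one of the last four; its "shot" number tells which), for a name from the list of things; names that differ only in an ending like _2 or _b are one class to them, and where a whole thing is asked for, a point or a joint stands for the part that bears it (a point fixed in the world has none). Each returns a list of dicts, best first, with "conf" (0 to 1); they miss things now and then, are a little off and sometimes report something else, mostly with a low value. They report only what shows in the picture. A call takes as long as a camera call. They do not tell look-alikes from the thing itself.
- r.spot_in(picture, name): "centre" ([x, y, z] in mm, in the coordinates of the camera as it stood for that picture, good to about 4 mm: the middle of the surface that is visible of it).
- r.spot_point(picture, name): "centre" ([x, y, z] in mm, in the coordinates of the camera as it stood for that picture, good to about 4 mm: a listed point, or the origin of a listed thing).
The state is a dict: "clock": time; "qpos": joint angles; "qd": joint speeds; "tau": joint torques, N m; "tcp_pos": TCP position; "tcp_rot": TCP orientation; "contact_force": force on the tool from outside, world axes, zero at the start; "wrist_torque": the same for the moment, N m; "opening": finger opening in mm.
Only numpy, scipy, OpenCV 4.12 (cv2) and the standard library are available. Lean on these libraries where they do the work, as an engineer would, in place of code of your own. Each camera call takes 0.05 s, during which the arm holds its last target. There are 200 camera calls.

TASK

Open the blue-tiled trinket case for the visitors: without lifting the terracotta pot that stands on its lid, push it sideways along the top until it stands upright and wholly on the fixed board beside the lid, then press the shut lid down at its brass dot until the catch lets go, and draw back so that the spring lifts the lid ajar. Leave the green-tiled case shut, and the vase, mug and bangle where they stand; end touching nothing.

Things in the scene. Friction and masses are not known exactly. Their poses are not given: they have to be found in the camera images.
- blue_case: wooden case to open, fixed, 200 (x) x 290 (y) x 100 mm high; origin under its centre on the table, z up. Its top, along its own y: the sprung lid with blue tile inlay from y = -140 to +20 mm, top at z = 100 mm; a fixed plain wooden board from y = +24 to +145 mm over all 200 mm of x, top at z = 98 mm (the pot slides a 2 mm step down onto it)
- blue_lid (a joint): blue lid's angle about its hinge along the case's y at x = 95, z = 95 mm; free edge at x = -100 mm. 0 shut and latched, + open upward, - pressed in. Pressed at the dot it yields at about 7 N (a push of 10 N is enough), unlatches 3 mm down (-0.018), stops 5 mm down (-0.03); let free, its spring lifts it to about 0.4 rad (dot 65 mm up) and holds it. The pot's weight does not trip it
- blue_lid_dot (a point): centre of the brass dot (20 mm across, in a black ring) on top of the blue case's lid, where it is to be pressed: at x = -70, y = -60, z = 100 mm of the case when shut; moves with the lid
- pot: squat round terracotta candle pot with white dots, standing loose on the blue case's lid; origin at the centre of its underside; 50 mm high, foot 64 mm across, belly 80 mm across at 16 to 26 mm above the underside, narrowing to 60 mm at the rim; open at the top; about 0.25 kg
- green_case: a second case of the same build and axes with a green tile inlay, to be left shut
- green_lid (a joint): angle of the green case's lid, as for the blue one; to stay at 0
- vase: white vase, 100 mm high, 64 mm across, standing on the fixed board of the green case; origin at the centre of its underside; leave alone
- mug: blue mug, 85 mm high, 76 mm across, on the table beyond the cases; origin at the centre of its underside; leave alone
- bangle: orange ring, 84 mm across, 14 mm high, lying flat on the lid of the green case; origin at the centre of its underside; leave alone
Mind the look-alikes: they are no part of the job. There is more than one size of the pot; the job needs the middle-sized.

How it is judged:
By the outcome, as a careful person would: the job done as asked, in the order asked, and still so for the second after the job is handed in, with the robot touching nothing.
It also fails if it takes over 43 s, if anything falls off the work surface, if the arm or the gripper's body presses on something with over 40 N, if the wrist force passes 120 N, or if a joint passes its speed limit or range.

## Working session

There is one attempt and no reset: what is moved stays moved. The work goes in short steps, Python scripts to look and compute and a tool call to move; the robot and the scene stay as the last step left them, time stands still between calls to the robot, and variables do not carry over. Pictures are saved under pics/ and viewed, about 8 in all and at most 12, crops included, and the job is handed in when it is done.

Besides the shell and the picture viewer there is one more tool, called after "Request:" as name(argument=value, ...), one argument or row to a line, values as JSON. servo_tool: Moves the arm, as the interface text tells. Its arguments: {"type":"object","properties":{"series":{"type":"array"},"newtons":{"type":"number"}},"required":["series"]}

```bash
mkdir -p pics; cat > h.py <<'E'
import numpy as np, cv2
from station import r
from scipy.spatial.transform import Rotation as R
def T_tool(s):
    q=s["tcp_rot"]; T=np.eye(4); T[:3,:3]=R.from_quat([q[1],q[2],q[3],q[0]]).as_matrix(); T[:3,3]=s["tcp_pos"]; return T
def shot(name,save=None):
    s=r.read_state(); p=r.read_camera(name)
    W=np.linalg.inv(p["view"]) if "view" in p else T_tool(s)@p["hand_eye"]
    if save: cv2.imwrite("pics/"+save,cv2.cvtColor(p["color"],cv2.COLOR_RGB2BGR))
    return p,W
def w(W,c): return (W@np.append(c,1))[:3].round(1)
def px(p,W,X):
    c=np.linalg.inv(W)@np.append(X,1); return np.array([p["fx"]*c[0]/c[2]+p["cx"],p["fy"]*c[1]/c[2]+p["cy"]]).round(0)
E
python3 - <<'E'
from h import *
s=r.read_state(); print(s["clock"],s["tcp_rot"],s["contact_force"]); print(T_tool(s)[:3,:3].round(3))
for cam in("scene","side","wrist"):
    p,W=shot(cam,cam+"0.png")
    print(cam,"campos",W[:3,3].round(0))
    for n in("blue_case","blue_lid_dot","pot","green_case","vase","mug","bangle"):
        print(n,[(w(W,d["centre"]),px(p,W,w(W,d["centre"])),round(d["conf"],2)) for d in r.spot_point(p,n)])
a=np.hstack([cv2.imread("pics/scene0.png"),cv2.imread("pics/side0.png")])
E
```

```text
0.0 [-7.07083142e-01  7.07130138e-01 -4.57235264e-04 -4.35340153e-04] [-0.83196415  0.01158527  0.26159534]
[[ 1.    -0.001  0.   ]
 [-0.    -0.     1.   ]
 [-0.001 -1.    -0.   ]]
scene campos [1331. -125.  923.]
blue_case [(array([520.6, 209.7,  -1.5]), array([381., 168.]), 0.74)]
blue_lid_dot [(array([468.7, 130.5,  98.6]), array([352., 134.]), 0.71)]
pot [(array([578.8, 147.2, 102.6]), array([368., 160.]), 0.98), (array([717.1, 207.6,   3.6]), array([401., 221.]), 0.92), (array([ 8.239e+02,  1.202e+02, -4.000e-01]), array([380., 262.]), 0.71)]
green_case [(array([ 551.1, -224.8,    2.3]), array([231., 197.]), 0.7)]
vase [(array([ 505.9, -169.6,   99.2]), array([245., 158.]), 0.97)]
mug [(array([ 8.083e+02, -3.090e+01, -7.000e-01]), array([318., 267.]), 0.89)]
bangle [(array([ 564.4, -277.3,   97.9]), array([204., 181.]), 0.86)]
side campos [608. 602. 816.]
blue_case [(array([521.5, 205.5,   2.6]), array([360., 291.]), 0.78)]
blue_lid_dot [(array([471.1, 132.9,  99.4]), array([385., 244.]), 0.7)]
pot [(array([720. , 205.1,   1.2]), array([278., 287.]), 0.81), (array([586.5, 152.5,
[... 206 characters left out ...]
ay([365., 154.]), 0.19)]
vase [(array([ 507. , -166.1,  101.5]), array([366., 154.]), 0.64)]
mug [(array([812.6, -29.3,   2.2]), array([255., 209.]), 0.76), (array([ 568.2, -274.2,  103. ]), array([344., 129.]), 0.66), (array([524.6, 205.9,   3.8]), array([359., 291.]), 0.43)]
bangle [(array([ 572.4, -276.6,  102.5]), array([343., 128.]), 0.73)]
wrist campos [676.  77. 374.]
blue_case []
blue_lid_dot []
pot [(array([8.249e+02, 1.178e+02, 7.000e-01]), array([473.,  44.]), 0.85), (array([ 551. , -222.7,    3.6]), array([219., 340.]), 0.52)]
green_case [(array([ 552.5, -223.6,    2.8]), array([220., 340.]), 0.78)]
vase []
mug [(array([810.6, -27.9,  -1.5]), array([442., 188.]), 0.66)]
bangle []
```

```bash
python3 - <<'E'
import cv2
a=cv2.imread("pics/scene0.png")[80:320,150:550]; b=cv2.imread("pics/side0.png")[100:380,150:550]
cv2.imwrite("pics/sc.png",cv2.resize(a,None,fx=2,fy=2,interpolation=3)); cv2.imwrite("pics/sd.png",cv2.resize(b,None,fx=2,fy=2,interpolation=3))
E
```

```text
(no output)
```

View pics/sc.png

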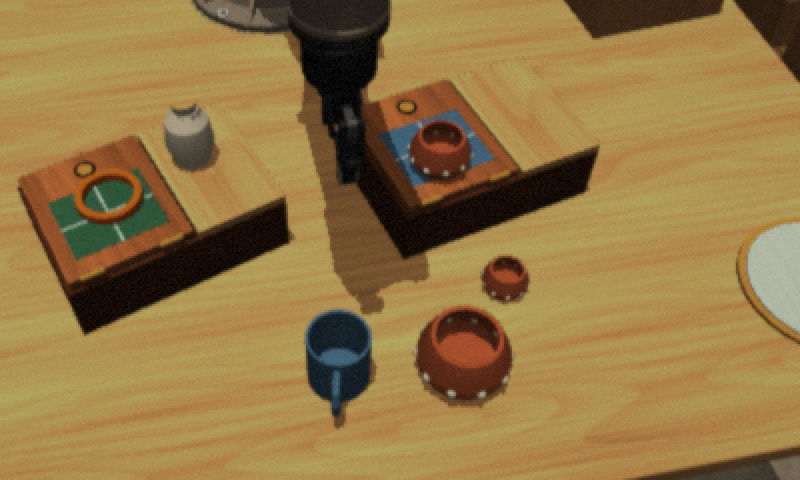

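View pics/sd.png

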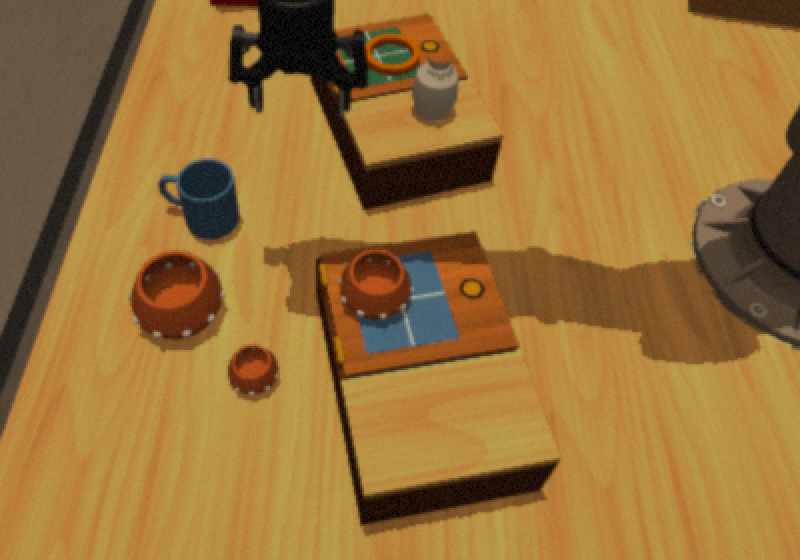

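The pot on the blue lid is the middle of three: side-crop px (376,285), against the larger at (177,293) and the smaller at (253,369) on the table. The dot is at (472,288), and the board's near edge runs from (360,495) to (556,461). Next I fit the case pose.

```bash
cat > fit.py <<'E'
from h import *
from scipy.optimize import least_squares
def c2w(P,X):
    x,y,t=P; c,s=np.cos(t),np.sin(t); return np.array([x+c*X[0]-s*X[1],y+s*X[0]+c*X[1],X[2]])
def w2c(P,X):
    x,y,t=P; c,s=np.cos(t),np.sin(t); d=np.array(X[:2])-[x,y]; return np.array([c*d[0]+s*d[1],-s*d[0]+c*d[1]])
E
python3 - <<'E'
from fit import *
p,W=shot("side"); q,V=shot("scene")
obs=[(p,W,(100,145,98),(330,347)),(p,W,(-100,145,98),(428,330)),(p,W,(100,-140,100),(309,229)),(p,W,(-100,-140,100),(387.5,217.5)),(p,W,(-70,-60,100),(386,244)),
(q,V,(100,145,98),(449,153.5)),(q,V,(-70,-60,100),(353.5,133)),]
def proj(p,W,X):
    c=np.linalg.inv(W)@np.append(X,1); return np.array([p["fx"]*c[0]/c[2]+p["cx"],p["fy"]*c[1]/c[2]+p["cy"]])
f=lambda P:np.concatenate([proj(a,b,c2w(P,X))-o for a,b,X,o in obs])
s=least_squares(f,[521,207,.27],loss="soft_l1"); print(s.x,s.fun.reshape(-1,2).round(1) if 0 else f(s.x).reshape(-1,2).round(1))
P=s.x; print("dot",c2w(P,(-70,-60,100)),"pot case",w2c(P,(582.5,150)))
for xy in((582.5,150),(578.8,147.2),(586.5,152.5)): print(w2c(P,xy))
for X in((42,-140),(42,-70),(42,85)): print(X,c2w(P,(*X,100)))
E
```

```text
[5.25228146e+02 2.07587792e+02 2.14462832e-01] [[-0.2 -0.1]
 [ 1.3  0.1]
 [-0.9 -2.6]
 [ 1.  -1.6]
 [-0.2  0.8]
 [ 1.4 -0.3]
 [-0.1  0.6]]
dot [469.60114209 134.0647589  100.        ] pot case [ 43.70382118 -68.4572498 ]
[ 43.70382118 -68.4572498 ]
[ 39.49268174 -70.40566059]
[ 48.1442411  -66.86581305]
(42, -140) [596.06112582  79.73362128 100.        ]
(42, -70) [581.16354401 148.12998124 100.        ]
(42, 85) [548.17604142 299.57906401 100.        ]
```

Request:
servo_tool(
  series=[
    [-3,0,3,-0.1,5],
    [-6,0,6,-0.215,5],
    [-8.2,0,8.5,-0.215,5],
    [-8.2,0,8.5,-0.215,5],
    [-8.2,0,8.5,-0.215,5],
  ],
)

```text
clock: 1.92
tcp_pos: [593.4, 84.5, 231.5]
tcp_rot: [-0.703, 0.703, 0.076, -0.076]
contact_force: [-0.8, -0.2, 0.1]
opening: 49.9
```

```bash
python3 - <<'E'
from fit import *
P=(525.2,207.6,.2145)
for cam in ("wrist","scene","side"):
    p,W=shot(cam,cam+"1.png")
    if cam=="wrist":
        im=cv2.imread("pics/wrist1.png"); 
        for X in((100,145,98),(-100,145,98),(100,-140,100),(-100,-140,100),(-70,-60,100),(100,20,100),(-100,20,100)):
            u=px(p,W,c2w(P,X)); cv2.drawMarker(im,tuple(int(v) for v in u),(0,255,0),0,8,1)
        cv2.imwrite("pics/wrist1.png",im)
    for n in("blue_case","blue_lid_dot","pot"):
        print(cam,n,[(w(W,d["centre"]),w2c(P,w(W,d["centre"])).round(1),round(d["conf"],2)) for d in r.spot_point(p,n)])
E
```

```text
wrist blue_case [(array([519.8, 212.9,  -1.7]), array([-4.1,  6.3]), 0.95)]
wrist blue_lid_dot [(array([469.8, 133.9,  95.3]), array([-69.8, -60.2]), 0.69)]
wrist pot [(array([585.7, 150.5,  99.4]), array([ 47. , -68.7]), 0.85), (array([725. , 208.9,   1.2]), array([195.5, -41.3]), 0.67)]
scene blue_case [(array([5.209e+02, 2.101e+02, 2.000e-01]), array([-3.7,  3.4]), 0.88)]
scene blue_lid_dot [(array([466.4, 133.4, 101.7]), array([-73.2, -60. ]), 0.58)]
scene pot [(array([577.8, 146.7, 102.7]), array([ 38.4, -70.7]), 0.93), (array([717.3, 205.7,   2.3]), array([187.3, -42.7]), 0.83), (array([824.1, 119.4,  -1.1]), array([ 273.3, -149.8]), 0.82)]
side blue_case [(array([522.2, 206.6,   1.8]), array([-3.1, -0.3]), 0.96)]
side blue_lid_dot [(array([475.6, 132.5, 103.3]), array([-64.4, -62.8]), 0.82), (array([ 8.123e+02, -3.430e+01,  4.000e-01]), array([ 229. , -297.5]), 0.57)]
side pot [(array([ 7.198e+02,  2.065e+02, -5.000e-01]), array([189.9, -42.5]), 0.75), (array([584. , 148.5, 100.7]), array([ 44.9, -70.3]), 0.59)]
```

View pics/wrist1.png

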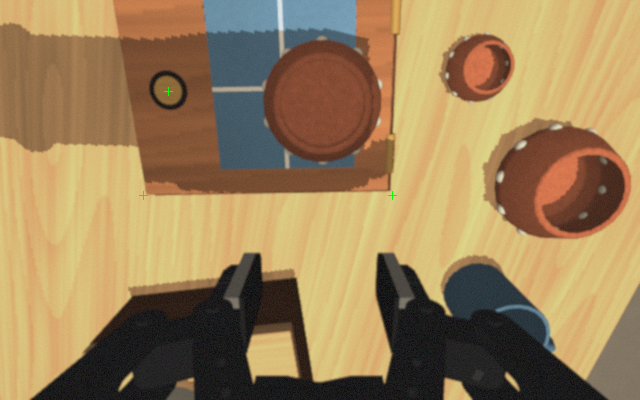

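The pose fit matches: markers lie on the dot (168,91) and lid corners (143,195) and (392,195). The pot, centred near (323,101), sits at about case (44,-69). Both fingers are short of the pot, so I'll lower behind it with the fingers set as a cradle.

Request:
servo_tool(
  series=[
    [0.4,4,0,0,5],
    [0.4,8,0,0,5],
    [0.4,11,0,0,5],
    [0.4,12.2,0,0,5],
    [0.4,12.2,0,0,5],
    [0.4,12.2,0,0,5],
  ],
)

```text
clock: 3.28
tcp_pos: [597.6, 86.0, 110.6]
tcp_rot: [0.703, -0.703, -0.076, 0.075]
contact_force: [0.9, -1.1, 0.8]
opening: 50.1
```

```bash
python3 - <<'E'
from fit import *
P=(525.2,207.6,.2145)
s=r.read_state();print(s["tcp_pos"],w2c(P,s["tcp_pos"]),s["contact_force"])
p,W=shot("wrist","wrist2.png")
print([(w(W,d["centre"]),w2c(P,w(W,d["centre"])).round(1),round(d["conf"],2)) for d in r.spot_point(p,"pot")])
q,V=shot("scene","scene2.png")
a=cv2.imread("pics/wrist2.png");b=cv2.resize(cv2.imread("pics/scene2.png")[90:240,280:480],None,fx=2,fy=2)
c=np.zeros((400,800,3),np.uint8);c[:266,:426]=cv2.resize(a,(426,266));c[:300,400+0:800]=b;c[:266,:400]=cv2.resize(a,(400,266));cv2.imwrite("pics/c2.png",c)
E
```

```text
[597.62334372  86.01167333 110.6070141 ] [  44.88245493 -134.21783465] [ 0.90043897 -1.09493645  0.80625062]
[(array([825.1, 119.8,  -1. ]), array([ 274.3, -149.6]), 0.98), (array([719.4, 210.2,   3.8]), array([190.3, -38.8]), 0.64), (array([579.8, 148.3, 100.5]), array([ 40.7, -69.6]), 0.58)]
```

View pics/c2.png

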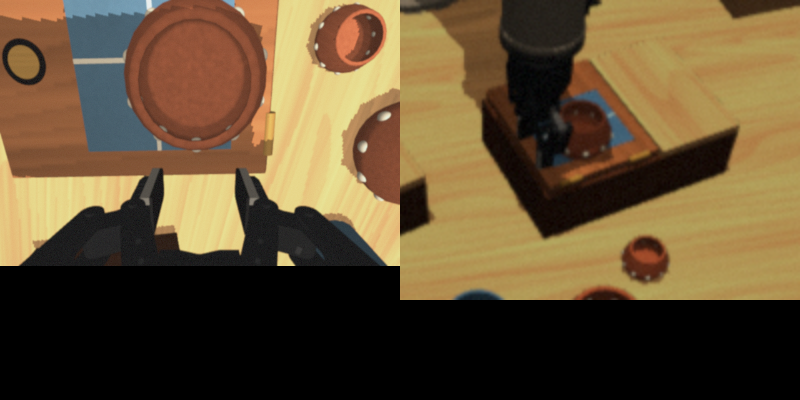

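Fingers straddle the pot's centre line (pot about (196,73), finger mid (199,200)) and stand over the lid behind it. Now push.

Request:
servo_tool(
  series=[
    [0,0.1,1.0,0,5],
    [0,0.1,1.7,0,5],
    [0,0.1,2.2,0,5],
    [0,0.1,2.7,0,5],
    [0,0.1,3.2,0,5],
    [0,0.1,3.7,0,5],
    [0,0.1,4.2,0,5],
    [0,0.1,4.7,0,5],
  ],
)

```text
clock: 4.42
tcp_pos: [586.8, 132.0, 108.3]
tcp_rot: [-0.703, 0.703, 0.076, -0.076]
contact_force: [0.8, -2.1, 0.3]
opening: 50.1
```

```bash
cat > chk.py <<'E'
from fit import *
import sys
P=(525.2,207.6,.2145)
s=r.read_state();print(np.round(s["tcp_pos"],1),w2c(P,s["tcp_pos"]).round(1),np.round(s["contact_force"],1))
for cam in("wrist","side","scene"):
    p,W=shot(cam,cam+sys.argv[1]+".png")
    print(cam,[(w(W,d["centre"]),w2c(P,w(W,d["centre"])).round(1),round(d["conf"],2)) for d in r.spot_point(p,"pot")])
E
python3 chk.py 3
```

```text
[586.8 132.  108.3] [ 44.1 -86.9] [ 0.8 -2.1  0.3]
wrist [(array([578.8, 171.7,  99.1]), array([ 44.7, -46.5]), 0.82), (array([720.8, 206.3,   1.1]), array([190.8, -42.9]), 0.69), (array([825.8, 121.4,   1. ]), array([ 275.4, -148.2]), 0.69)]
side [(array([721.5, 206.1,   1.8]), array([191.5, -43.2]), 0.78), (array([830.9, 119.7,   2.1]), array([ 280., -151.]), 0.65), (array([580.1, 175.3, 100.7]), array([ 46.8, -43.2]), 0.58)]
scene [(array([822.1, 121. ,  -1.9]), array([ 271.7, -147.8]), 0.67), (array([718.8, 208.7,   2. ]), array([189.4, -40.1]), 0.58)]
```

Pot follows, 42 mm ahead of the TCP as planned. It has 13 cm to go.

Request:
servo_tool(
  series=[
    [0,0,0.6,0,5],
    [0,0,1.2,0,5],
    [0,0,1.8,0,5],
    [0,0,2.4,0,5],
    [0,0,3.0,0,5],
    [0,0,3.6,0,5],
    [0,0,4.2,0,5],
    [0,0,4.8,0,5],
  ],
)

```text
clock: 5.72
tcp_pos: [576.5, 179.0, 108.3]
tcp_rot: [0.703, -0.703, -0.076, 0.076]
contact_force: [0.2, -1.4, -0.0]
opening: 49.6
```

Request:
servo_tool(
  series=[
    [0,0,0.5,0,5],
    [0,0,1.0,0,5],
    [0,0,1.5,0,5],
    [0,0,2.0,0,5],
    [0,0,2.5,0,5],
    [0,0,3.0,0,5],
    [0,0,3.5,0,5],
    [0,0,4.0,0,5],
  ],
)

```text
clock: 6.72
tcp_pos: [567.8, 218.2, 108.2]
tcp_rot: [0.703, -0.703, -0.076, 0.076]
contact_force: [0.4, -0.3, -1.0]
opening: 50.0
```

```bash
python3 chk.py 4
```

```text
[567.8 218.2 108.2] [43.9  1.3] [ 0.4 -0.3 -1. ]
wrist [(array([562.9, 256.6,  98. ]), array([47.3, 39.9]), 0.85), (array([826.3, 121.6,  -2.2]), array([ 275.9, -148.1]), 0.81), (array([718.9, 210.1,   2.9]), array([189.8, -38.8]), 0.72)]
side [(array([563.2, 256.6,  98.3]), array([47.6, 39.8]), 0.91), (array([831.4, 121.4,   5.8]), array([ 280.8, -149.4]), 0.85), (array([719.7, 206.6,  -2. ]), array([189.8, -42.4]), 0.61)]
scene [(array([554.7, 255.4, 102.6]), array([39. , 40.4]), 0.81), (array([824.7, 119.6,  -0.9]), array([ 273.9, -149.7]), 0.69), (array([718.3, 208.2,   1.3]), array([188.8, -40.5]), 0.62)]
```

Request:
servo_tool(
  series=[
    [0,0,0.6,0,5],
    [0,0,1.2,0,5],
    [0,0,1.8,0,5],
    [0,0,2.4,0,5],
    [0,0,3.0,0,5],
    [0,0,3.6,0,5],
    [0,0,4.2,0,5],
    [0,0,4.6,0,5],
  ],
)

```text
clock: 8.02
tcp_pos: [558.2, 263.1, 108.3]
tcp_rot: [0.703, -0.703, -0.076, 0.076]
contact_force: [-0.1, -1.3, -1.1]
opening: 50.0
```

Request:
servo_tool(
  series=[
    [0,0,-1,0,5],
    [0,0,-3,0,5],
    [0,0,-5,0,5],
    [0,-2,-6,0,5],
    [0,-5,-6,0,3],
    [0,-8,-6,0,0],
    [0,-8,-6,0,0],
  ],
)

```text
clock: 8.9
tcp_pos: [572.7, 204.1, 192.2]
tcp_rot: [0.704, -0.702, -0.077, 0.074]
contact_force: [-0.1, 0.1, 0.1]
opening: 0.1
```

```bash
python3 chk.py 5; python3 - <<'E'
import cv2,numpy as np
b=cv2.resize(cv2.imread("pics/side5.png")[180:380,250:490],(480,400)); a=cv2.resize(cv2.imread("pics/scene5.png")[100:240,330:490],(320,280))
c=np.zeros((400,800,3),np.uint8); c[:,:480]=b; c[:280,480:]=a; cv2.imwrite("pics/c5.png",c)
E
```

```text
[572.7 204.1 192.2] [ 45.6 -13.5] [-0.1  0.1  0.1]
wrist [(array([7.212e+02, 2.075e+02, 2.000e-01]), array([191.5, -41.8]), 0.95), (array([550.3, 304.8,  96.1]), array([45.2, 89.6]), 0.81), (array([826.4, 118.6,  -3.2]), array([ 275.4, -151.1]), 0.79)]
side [(array([829.6, 121.2,   4.1]), array([ 279. , -149.2]), 0.94), (array([555.4, 302.3,  96.7]), array([49.7, 86.1]), 0.85), (array([718.1, 204.7,   1.2]), array([187.9, -43.9]), 0.61)]
scene [(array([718.5, 208.6,   2.4]), array([189.1, -40.2]), 0.74), (array([ 8.250e+02,  1.208e+02, -8.000e-01]), array([ 274.5, -148.6]), 0.57), (array([545.6, 297.2,  99.9]), array([39. , 83.2]), 0.56)]
```

View pics/c5.png

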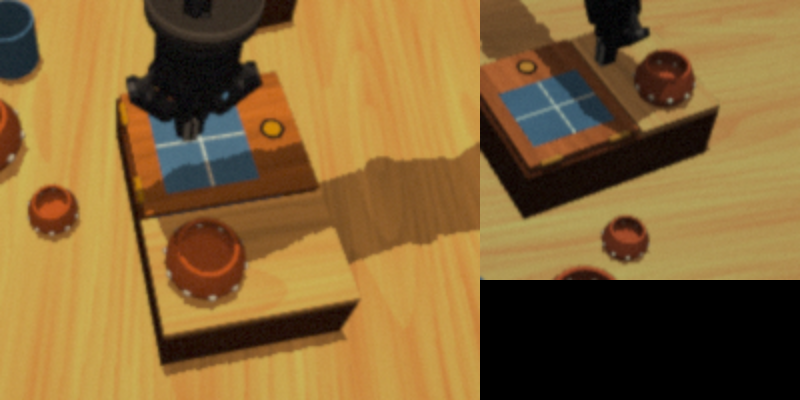

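The pot stands upright and wholly on the board (side part px (205,260), base edge clear of the lid gap at y≈210 px). The lid is shut and clear. Next I go over the dot.

Request:
servo_tool(
  series=[
    [-4,0,-1.5,0,0],
    [-8,0,-3.2,0,0],
    [-11.4,2,-4.7,0,0],
    [-11.4,5,-4.7,0,0],
    [-11.4,7.5,-4.7,0,0],
    [-11.4,7.5,-4.7,0,0],
    [-11.4,7.5,-4.7,0,0],
  ],
)

```text
clock: 10.07
tcp_pos: [470.0, 134.0, 113.9]
tcp_rot: [0.703, -0.703, -0.076, 0.076]
contact_force: [0.8, 0.5, 0.1]
opening: -0.2
```

```bash
python3 chk.py 6; python3 - <<'E'
import cv2,numpy as np
b=cv2.resize(cv2.imread("pics/side6.png")[190:310,310:440],(520,480)); a=cv2.resize(cv2.imread("pics/scene6.png")[100:170,310:380],(280,280))
c=np.zeros((480,800,3),np.uint8); c[:,:520]=b; c[:280,520:]=a; cv2.imwrite("pics/c6.png",c)
E
```

```text
[470.  134.  113.9] [-69.6 -60.2] [0.8 0.5 0.1]
wrist []
side [(array([828.4, 116.8,   7.9]), array([ 276.9, -153.3]), 0.97), (array([552.3, 304.7,  98.4]), array([47.1, 89.1]), 0.75), (array([7.187e+02, 2.069e+02, 7.000e-01]), array([188.9, -41.9]), 0.6)]
scene [(array([543.3, 298.5,  97.2]), array([37., 85.]), 0.97), (array([ 8.255e+02,  1.226e+02, -5.000e-01]), array([ 275.3, -147. ]), 0.95), (array([718.9, 211.1,   4.3]), array([190. , -37.8]), 0.57), (array([ 505.7, -166. ,   97.4]), array([ -98.6, -360.9]), 0.44)]
```

View pics/c6.png

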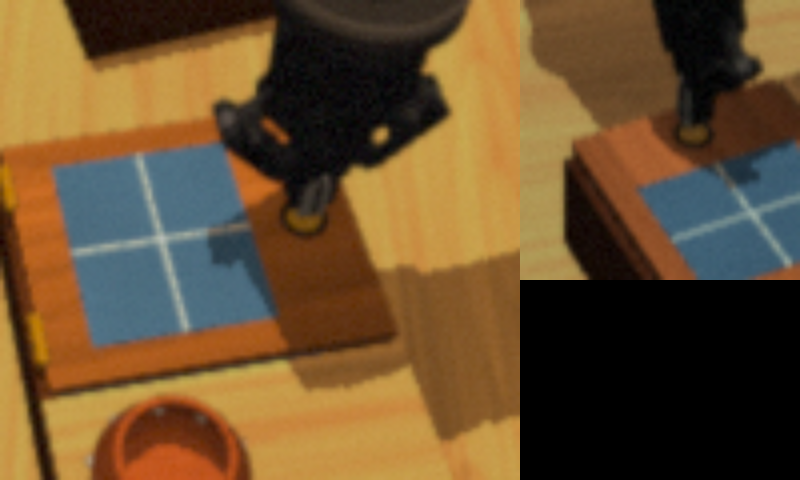

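The fingertip is right over the dot (side part px (305,222), scene part (693,133)). Press.

Request:
servo_tool(
  series=[
    [0,0.6,0,0,0],
    [0,1.1,0,0,0],
    [0,1.3,0,0,0],
    [0,1.5,0,0,0],
    [0,1.7,0,0,0],
    [0,1.8,0,0,0],
    [0,1.8,0,0,0],
  ],
)

```text
clock: 11.25
tcp_pos: [469.5, 133.7, 95.3]
tcp_rot: [-0.703, 0.703, 0.076, -0.076]
contact_force: [-3.3, -0.7, 6.9]
opening: 0.1
```

Request:
servo_tool(
  series=[
    [0,0.05,0,0,0],
    [0,0.1,0,0,0],
    [0,0.1,0,0,0],
  ],
)

```text
clock: 11.62
tcp_pos: [469.6, 133.7, 94.9]
tcp_rot: [-0.703, 0.703, 0.076, -0.076]
contact_force: [-6.7, -3.1, 18.6]
opening: 0.1
```

At the stop (18.6 N at 94.9 mm). Draw back straight up, letting the lid follow.

Request:
servo_tool(
  series=[
    [0,-1,0,0,0],
    [0,-3,0,0,0],
    [0,-5.5,0,0,0],
    [0,-8,0,0,0],
    [0,-11,0,0,0],
    [0,-14,0,0,0],
    [0,-15,0,0,0],
    [0,-15,0,0,0],
  ],
)

```text
clock: 12.62
tcp_pos: [469.8, 133.8, 244.3]
tcp_rot: [0.703, -0.703, -0.076, 0.076]
contact_force: [-0.1, 0.1, 0.1]
opening: 0.1
```

Request:
servo_tool(
  series=[
    [0,0,-4,0,0],
    [0,0,-8,0,0],
    [0,0,-12,0,0],
    [0,0,-14,0,0],
    [0,0,-14,0,0],
    [0,0,-14,0,0],
    [0,0,-14,0,0],
    [0,0,-14,0,0],
  ],
)

```text
clock: 13.62
tcp_pos: [499.5, -2.4, 244.2]
tcp_rot: [0.703, -0.703, -0.076, 0.076]
contact_force: [-0.4, 0.7, -0.5]
opening: -0.1
```

```bash
python3 chk.py 7; python3 - <<'E'
from h import *
for cam in("scene","side"):
    p,W=shot(cam)
    for n in("blue_lid_dot","vase","bangle","mug"): print(cam,n,[(w(W,d["centre"]),round(d["conf"],2)) for d in r.spot_point(p,n)][:2])
a=cv2.imread("pics/scene7.png")[80:300,150:500];b=cv2.imread("pics/side7.png")[90:370,190:480]
c=np.zeros((330,800,3),np.uint8);c[:264,:420]=cv2.resize(a,(420,264));c[:,420:762]=cv2.resize(b,(342,330));cv2.imwrite("pics/c7.png",c)
E
```

```text
[499.5  -2.4 244.2] [ -69.8 -199.7] [-0.4  0.7 -0.5]
wrist []
side [(array([550.4, 303.2,  99.9]), array([45., 88.]), 0.96), (array([831.1, 121.8,   5.8]), array([ 280.6, -148.9]), 0.94), (array([721.8, 207.2,  -1.9]), array([192. , -42.2]), 0.6)]
scene [(array([547.8, 296.8, 102.3]), array([41.1, 82.3]), 0.93), (array([ 8.231e+02,  1.209e+02, -5.000e-01]), array([ 272.6, -148.1]), 0.85), (array([7.180e+02, 2.062e+02, 7.000e-01]), array([188.1, -42.4]), 0.56)]
scene blue_lid_dot [(array([482.1, 136.2, 165.1]), 0.78)]
scene vase [(array([ 503.5, -170.2,   98. ]), 0.7), (array([ 565.2, -277.5,  101.6]), 0.49)]
scene bangle [(array([ 564.1, -275.7,  100.3]), 0.88), (array([547.6, 299.5,  96.9]), 0.41)]
scene mug [(array([ 8.108e+02, -3.070e+01,  7.000e-01]), 0.8)]
side blue_lid_dot [(array([486.7, 139.2, 164.2]), 0.9)]
side vase [(array([ 505.9, -168.7,  100.5]), 0.85)]
side bangle [(array([ 573.3, -275.1,  103.9]), 0.49)]
side mug [(array([815.3, -33.7,  -0.9]), 0.89)]
```

View pics/c7.png

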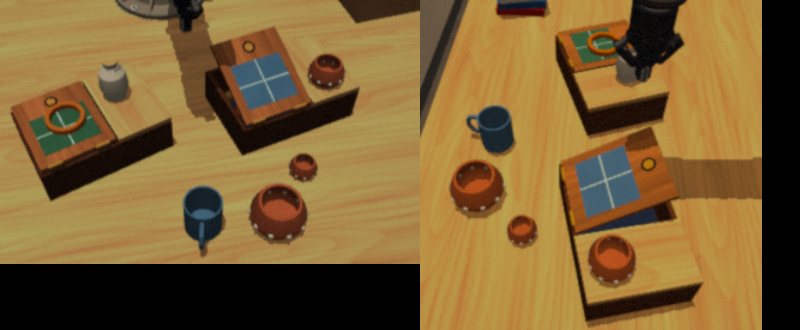

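The blue lid is ajar, with its dot at z≈165 (px (249,47) left, (649,164) right). The pot is upright on the board, the green case is shut, and the vase, bangle and mug are unmoved. The arm is clear of everything.

```bash
python3 -c "
from station import r
r.job_done(); print(r.read_state()['clock'])"
```

```text
the job is handed in; nothing more can be done
the job is handed in; nothing more can be done
```

The blue-tiled case is open and the job is handed in, at about 14 s on the clock against the 43 s limit.

- **Pot:** I slid the middle-sized pot along the case with the half-open fingers as a cradle, never gripping or lifting it. It stands upright on the board at about case (45, 86) mm, so its foot is well inside the board.
- **Lid:** I pressed the brass dot with the fingers shut, down to the stop (about 5 mm, 18.6 N), then drew straight up. The lid sprang ajar, and the dot now reads z ≈ 165 mm, as expected for about 0.4 rad.
- **Rest of the scene:** In the last pictures the green case is shut, and the vase, mug and bangle read within about 5 mm of their first positions. The arm is clear, with near-zero contact force.
- **Disagreements:** The cameras differed by 5–10 mm on the pot's x position along the board (about 39 to 50 mm), which leaves ample margin to the edge. The networks also gave a few low-confidence false hits, which I ignored after checking them against the pictures.

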